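Throw over the pawl of a laboratory lift and lower its heating plate

TASK

Take the release rod from the bench, slip it under the leaning pawl of the plate lift and flick the pawl right over so that it lies back off the rack; keep the gripper itself off the pawl and do not force the rod. Then press the heating plate gently and slowly down until it sits firmly on the rubber stop of the mast, and stays there. Leave the rod lying flat on the bench, clear of the lift, and the other things where they are.

Things in the scene. Friction and masses are not known exactly. Their poses are not given: they have to be found in the camera images.
- rod: Release rod on the bench: aluminium block handle 70 long x 16 wide x 28 mm high; from one end a round-ended steel rod, 8 mm diameter, sticks 90 mm out, its axis 14 mm above the handle's underside. 0.12 kg, balances 22 mm ahead of the origin. Origin: centre of the handle's underside; x points along the rod to its tip (125 mm off), z up.
- lift: Plate lift, fixed on the bench. Origin on the bench under the mast's centre; x away from the robot, y to the pawl side, z up. Grey base x -90..90, y -210..120, 15 mm high. Post x -18..18, y 45..81, top at z 126 mm, holds the pawl between two cheeks (x +-14 mm, up to 7 mm above the pivot). Steel rack: 14 mm wide in x, centred on x 0, tooth tips at y 29 mm, on the sliding sleeve.
- pawl_pivot (a point): The pawl's hinge axis (along the lift's x), fixed at x 0, y 63, z 136 mm of the lift; axes as the lift's. The pocket under the pawl, between arm and tooth tips, is a triangle as seen along x: about 26 mm wide (in y) at the pivot's height, narrowing to nothing 42 mm above it, open to -x and +x.
- pawl_arm: The pawl: dark steel arm 16 mm wide (x), 10 thick, 59 mm from pivot to the end of its round nose, with a cylinder weight (18 mm diameter, 34 mm long in x) on its outer side 40 mm from the pivot. 0.15 kg. Origin on the pivot, z along the arm to the nose. At rest it leans about 45 degrees from its post to the rack by its own weight; pushed past upright it falls over to +y and stays.
- pawl (a joint): Angle of the pawl (rad): about 0 with the nose fully in a tooth gap, up to 0.25 with the nose on a tooth tip, 0.73 upright, 1.55 lying right back on its rest away from the rack.
- mast: Fixed mast, 24 mm square, top 293 mm above the bench; origin at its foot on the base. A dark collar with a rubber top (the stop) is clamped on it below the carriage, at a height set anew each time and not measured: the carriage lands on it after going down 25 to 85 mm. The rubber then gives about 1 mm for each further 2.5 N; it is seated when 6 to 10 N are felt.
- carriage: The load: sleeve (36 mm square, 100 high) with rack, and on its -y side a blue heating unit (130 x 140 mm) with a white round top. 0.9 kg, spring-balanced, held by a brake: with the pawl off the rack it goes straight down when pressed with 3 to 5 N and stays where left; with the pawl in, it catches within 12 mm. Origin: centre of the sleeve's foot.
- plate_top (a point): Centre of the upper face of the heating unit's white round top (124 mm diameter): where to press. 72 mm above and 130 mm to the -y side of the carriage's origin.
- amber_bottle: Bystander: amber bottle with blue cap, 90 mm diameter, 190 mm high.
- beaker: Bystander: glass beaker, 70 mm diameter, 90 mm high.
- screwdriver: Bystander: screwdriver lying on the bench.
- spatula: Bystander: spatula lying on the bench, 160 mm long.
- jar: Bystander: small glass jar, 36 mm diameter, 50 mm high.
- stopper: Bystander: rubber stopper, 28 mm diameter, 30 mm high, standing in front of the lift.
- reagent: Bystander: white plastic bottle, 56 mm diameter, 110 mm high.
Mind the look-alikes: they are no part of the job. Several things look just like the rod: the one meant starts farthest from the robot's base.

How it is judged:
On the way, in this order (a step that is already met when the one before it is completed fails the run):
1. the rod, in contact with the pawl, lifts it off the rack (contact force between rod and pawl_arm above 0.1 N and value of joint pawl above 0.45 rad).
2. the pawl lies thrown right over, away from the rack (value of joint pawl above 1.35 rad), for 0.3 s.
3. the heating plate is pressed down onto the rubber stop (contact force between carriage and mast above 2 N), for 0.2 s.
At the end, for the whole second after the job is handed in: The pawl lies thrown over (joint above 1.35 rad), the carriage with the heating plate rests on the rubber stop (contact force above 0.3 N) and is still, and the rod lies level on the bench (within 0.12 rad, origin below 20 mm), at rest and not touching the lift (value of joint pawl above 1.35 rad and contact force between carriage and mast above 0.3 N and linear speed of carriage below 0.01 m/s and height (world z) of rod below 0.02 m and angle between rod's own x axis and vertical above 1.45 rad and linear speed of rod below 0.02 m/s and contact force between rod and lift below 0.1 N).
It fails at once if the gripper or arm touches the pawl (contact force between any of the fingers, the arm and pawl_arm above 0.5 N).
It fails at once if the rod is forced against the lift or its pawl with more than 15 N (contact force between rod and lift above 15 N).
It fails at once if the heating plate is pressed with more than 20 N (contact force between any of the fingers, the arm and carriage above 20 N).
It fails at once if the heating plate goes down faster than 0.15 m/s (linear speed of carriage above 0.15 m/s).
It fails at once if a bystander is moved by more than 30 mm (distance of any of amber_bottle, beaker, screwdriver, spatula, jar, stopper, reagent from where it was at the start of the episode above 0.03 m).
It also fails if it takes over 70 s, if anything falls off the work surface, if the arm or the gripper's body presses on something with over 40 N, if the wrist force passes 120 N, or if a joint passes its speed limit or range.

ROBOT

A 6-joint arm with a two-finger parallel gripper is mounted at the origin on the work surface. World frame = base frame: x ahead of the robot, y to its left, z up, the work surface at z = 0. Lengths are in m, angles in rad, forces in N, time in s.
With the tool pointing down it reaches from about 0.2 to 0.875 m from the base axis. Payload 3.4 kg.
Tool frame: the origin (TCP) lies on the centre line of the jaws, within the pads' length; the fingertips stand manip.tip_reach ahead of it and the grasp point (between the pads) lies 5 mm behind it (manip.tip_reach is the distance from the TCP to the fingertips, in m); x points along the fingers, y is the direction in which the jaws open and shut, and the axes are right-handed (so a half turn about x gives the same grasp; the last joint's range is limited). The gripper opens to 94 mm and grips with 3 to 60 N. Pads are 16 mm wide; open, the fingers measure 119 mm over their backs; the gripper's body (75 mm by 177 mm) begins 78 mm behind the grasp point.
Start: joints at [-1.457, 0.276, 1.505, -0, 1.361, -0.121], TCP at [0.134, -0.559, 0.219] pointing down, gripper open.
Joint ranges: [-2.89, 2.89], [-0.75, 2.08], [0.22, 2.7], [-1.18, 4.32], [0.11, 2.71], [-2.7, 2.7]. Speed limits (rad/s): [2.57, 2.57, 3.14, 3.14, 3.14, 3.14].

INTERFACE

Orientations are given as a rotation vector (axis times angle).
In Python, from bench import manip gives the robot as it stands. The module is installed in compiled form; this text tells all that it offers.
- The arm moves only by the shell command python3 -m crank 'ROWS'. ROWS is JSON, a list of rows, each a list of 7 numbers: the opening, from -1 (shut) to 1 (fully open), then the shift along the tool's x, y, z in mm, then the turn, a rotation vector about the tool's x, y, z in rad. A call has 1 to 20 rows; each row is the pose to reach, as a shift and turn from the pose commanded when the call began, along the tool's axes at that moment; what a row does not reach only later rows make up. A row lasts 1/10 s, in which the tool goes at most 50 mm and 8.59 degrees, less where a joint would pass 70% of its speed; a pose out of reach is approached as far as the arm can. A call with a gripper value outside its range is refused whole. The fingers move at their own pace and stop on an object; the grip force is fixed at half the most. Time passes only in rows, so rows that repeat a pose let the fingers close. It gives the time, the measured TCP pose, the force and the opening at its end, in the units of the state.
- manip.get_state(): the state, without advancing time (a new reading comes with each control period).
- manip.grab_frame(name): name is "scene" or "top" or "wrist"; returns a dict with "color" (480x640x3 uint8, red, green, blue), "depth" (480x640 float32, m along the optical axis (not along the pixel's ray), 0 where there is no reading), "mtx" (3x3 intrinsics, pixels), "R" (3x3) and "t" (3): a world point X has camera coordinates R X + t. Camera axes: x right, y down, z forward; pixel columns grow to the right and rows downward; lengths in m; the calibration is good to about 2 mm. The wrist camera is an equidistant fisheye: a pixel r from the principal point sees the ray r / f radians off the axis. A picture is of the moment at which its call begins.
- manip.finish_job(): hands the job in, once; it reports no verdict.
Trained networks look in a picture, given as the dict that the camera call returned (one of the last four; its "shot" number tells which), for a name from the list of things; names that differ only in an ending like _2 or _b are one class to them, and where a whole thing is asked for, a point or a joint stands for the part that bears it (a point fixed in the world has none). Each returns a list of dicts, best first, with "p" (0 to 1); they miss things now and then, are a little off and sometimes report something else, mostly with a low value. They report only what shows in the picture. A call takes as long as a camera call. They do not tell look-alikes from the thing itself.
- manip.find_in(label, picture): "rect" ([left, top, right, bottom] in pixels, round what is visible of it).
- manip.outline_of(label, picture): "region" (480x640 bool, what is visible of it) and "rect" ([left, top, right, bottom] in pixels, round what is visible of it).
- manip.pinpoint(label, picture): "pixel" ([row, column] in pixels: a listed point, or the origin of a listed thing).
The state is a dict: "t": time; "joint_pos": joint angles; "dq": joint speeds; "tau": joint torques, N m; "tool_pos": TCP position; "orientation": TCP orientation; "force": force on the tool from outside, world axes, zero at the start; "ft_torque": the same for the moment, N m; "opening": finger opening in m.
Only numpy, scipy, OpenCV 4.12 (cv2) and the standard library are available. Lean on these libraries where they do the work, as an engineer would, in place of code of your own. Each camera call takes 0.05 s, during which the arm holds its last target.

## Working session

There is one attempt and no reset: what is moved stays moved. The work goes in short steps, Python scripts to look and compute and a shell command to move; the robot and the scene stay as the last step left them, time stands still between calls to the robot, and variables do not carry over. Pictures are saved under pics/ and viewed, and the job is handed in when it is done.

```bash
mkdir -p pics
python3 - <<'E'
from bench import manip
import cv2
s=manip.get_state();print(s, manip.tip_reach)
for n in ("scene","top"):
    f=manip.grab_frame(n);cv2.imwrite(f"pics/{n}0.png",f["color"][:,:,::-1])
    print(n,f["mtx"].tolist(),f["R"].round(3).tolist(),f["t"].round(3).tolist())
    for l in ("rod","lift","pawl_pivot","pawl_arm","plate_top","mast","carriage","screwdriver","spatula","jar","stopper","beaker","amber_bottle","reagent"):
        try: print(l,[(r["pixel"],round(r["p"],2)) for r in manip.pinpoint(l,f)])
        except Exception as e: print(l,e)
E
```

```text
{'t': 0.0, 'joint_pos': array([-1.45696083e+00,  2.76547905e-01,  1.50610859e+00, -1.03702387e-05,
        1.36067768e+00, -1.21013688e-01]), 'dq': array([-1.76695158e-05,  1.55717379e-04,  1.00098399e-03,  1.91020127e-03,
        1.54598049e-04, -7.24799829e-04]), 'tau': array([ 1.03981962e-03, -4.04583478e+01, -2.37225169e+01,  7.00983102e-02,
        3.42912599e-02, -1.26025366e-04]), 'tool_pos': array([ 0.1337227 , -0.558686  ,  0.21864135]), 'orientation': array([ 2.09762694,  0.24929339, -2.09763515]), 'force': array([ 0.49413599, -0.33134367,  0.20047187]), 'ft_torque': array([-0.02170524,  0.05317268,  0.03805822]), 'opening': 0.09387753261584254} 0.014
scene [[454.57805637112426, 0.0, 322.02673313874624], [0.0, 454.57805637112426, 242.91790375253106], [0.0, 0.0, 1.0]] [[-0.575, 0.818, 0.011], [0.551, 0.397, -0.734], [-0.604, -0.416, -0.68]] [0.279, -0.154, 1.475]
rod [([264.9, 404.5], 0.9), ([270.4, 483.6], 0.65), ([343.8, 422.3], 0.63), ([251.6, 326.8], 0.46)]
lift [([294.5, 264.5], 0.76), ([412.5, 388.5], 0.49)]
pawl_pivot [([268.9, 281.3], 0.86)]
pawl_arm [([266.1, 282.4]
[... 488 characters left out ...]
6], [0.0, 477.14235406421943, 239.90914873772152], [0.0, 0.0, 1.0]] [[-0.007, -1.0, -0.004], [-0.997, 0.008, -0.076], [0.077, 0.004, -0.997]] [0.016, 0.518, 1.452]
rod [([348.2, 218.8], 0.74), ([313.2, 278.2], 0.73), ([287.7, 343.1], 0.72), ([251.4, 229.6], 0.65)]
lift [([214.7, 355.3], 0.66)]
pawl_pivot [([216.0, 337.3], 0.71)]
pawl_arm [([210.5, 336.5], 0.51)]
plate_top [([194.4, 408.9], 0.86)]
mast [([215.5, 352.5], 0.71)]
carriage [([207.0, 358.0], 0.62)]
screwdriver [([261.1, 165.6], 0.61)]
spatula []
jar [([186.9, 223.7], 0.63)]
stopper [([248.0, 406.0], 0.45)]
beaker [([152.3, 324.0], 0.64)]
amber_bottle [([163.0, 252.3], 0.63), ([262.5, 167.1], 0.33)]
reagent [([210.9, 457.1], 0.72)]
```

View pics/scene0.png

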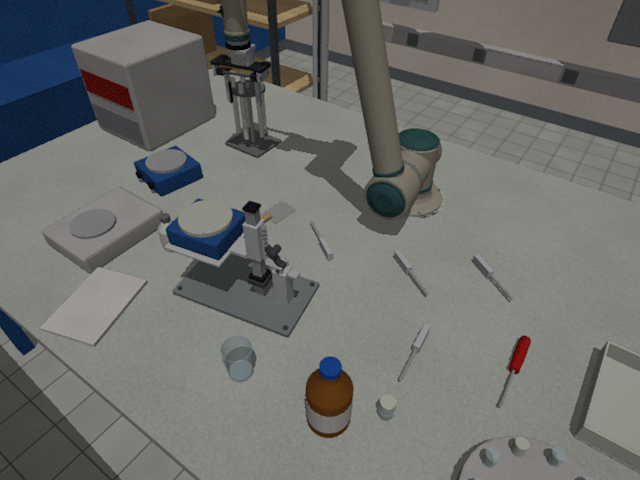

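View pics/top0.png

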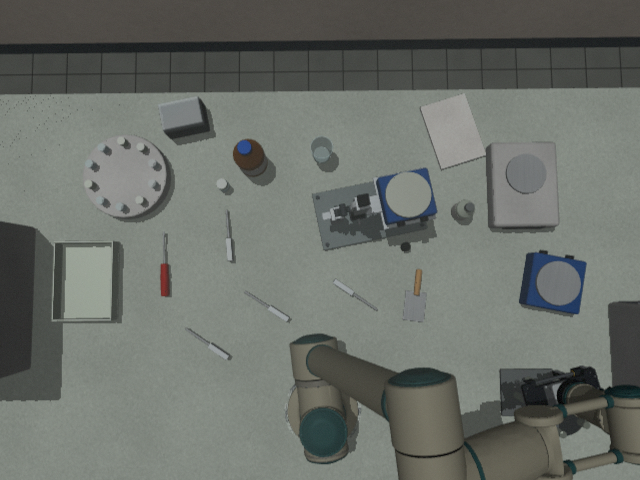

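The top view shows four rod-like tools, with handles at (col,row) (229,250), (278,313), (218,350) and (343,287). There is also the red screwdriver at (165,280). The lift is at (350,215), the pawl at about (337,213) and the white plate at (409,194). Next I'll compute positions and distances from the base.

```bash
cat > h.py <<'E'
import numpy as np, cv2
from bench import manip
from scipy.spatial.transform import Rotation as Rn
def ray(f,rc):
    v=np.array([(rc[1]-f["mtx"][0,2])/f["mtx"][0,0],(rc[0]-f["mtx"][1,2])/f["mtx"][1,1],1.])
    return -f["R"].T@f["t"], f["R"].T@v
def at_z(f,rc,z):
    o,d=ray(f,rc); return o+d*(z-o[2])/d[2]
def cloud(f):
    r,c=np.mgrid[0:480,0:640]; d=f["depth"]
    P=np.stack([(c-f["mtx"][0,2])/f["mtx"][0,0]*d,(r-f["mtx"][1,2])/f["mtx"][1,1]*d,d],-1)
    return (P-f["t"])@f["R"]
def proj(f,X):
    p=f["R"]@np.asarray(X,float)+f["t"]; p=f["mtx"]@p; return p[:2]/p[2]
def save(n,f,box=None,s=1,pts=()):
    im=f["color"][:,:,::-1].copy()
    if box: l,t,r,b=box; im=im[t:b,l:r]
    else: l=t=0
    im=cv2.resize(im,None,fx=s,fy=s,interpolation=cv2.INTER_CUBIC)
    for (c,r_) in pts: cv2.circle(im,(int((c-l+.5)*s),int((r_-t+.5)*s)),3,(0,0,255),1)
    cv2.imwrite(f"pics/{n}.png",im)
def tool():
    s=manip.get_state(); return s["tool_pos"],Rn.from_rotvec(s["orientation"]).as_matrix(),s
E
python3 - <<'E'
from h import *
f=manip.grab_frame("top");g=manip.grab_frame("scene")
C=cloud(f)
for o in manip.outline_of("rod",f):
    m=o["region"]; P=C[m]; 
    rc=np.argwhere(m); X=np.array([at_z(f,q,.014) for q in rc])
    rect=cv2.minAreaRect(X[:,:2].astype(np.float32)*1000)
    print("rod",o["rect"],round(o["p"],2),m.sum(),X.mean(0).round(3),np.hypot(*X.mean(0)[:2]).round(3),rect, np.median(P[:,2]),np.percentile(P[:,2],95))
for l,z in (("pawl_pivot",.136),("lift",0),("mast",.015)):
    for fr in (f,g):
        for r in manip.pinpoint(l,fr)[:1]: print(l,at_z(fr,r["pixel"],z).round(4))
for fr in(f,g):
    r=manip.pinpoint("plate_top",fr)[0]["pixel"];o=manip.outline_of("carriage",fr)
    Cc=cloud(fr); print("plate",r,Cc[int(r[0]),int(r[1])])
    for q in o: print(q["rect"],q["p"],np.nanpercentile(Cc[q["region"]][:,2],[50,90,99]))
# base outline: bench cloud pts z ~.015
M=(abs(C[:,:,2]-.015)<.006)
print(M.sum())
save("topcrop",f,(200,130,460,320),3)
save("scenecrop",g,(150,180,350,340),4)
print([proj(f,(0,0,0))])
E
```

```text
rod [229.2, 212.2, 233.8, 260.6] 0.76 214 [0.517 0.284 0.014] 0.59 ((536.0352172851562, 285.1014709472656), (156.60247802734375, 20.16995620727539), 4.731259346008301) 0.023522102064657907 0.03084426030736226
rod [187.5, 325.9, 231.0, 359.0] 0.66 238 [0.197 0.332 0.014] 0.386 ((207.37289428710938, 348.20147705078125), (156.25169372558594, 20.77532958984375), 56.603111267089844) 0.02317276157563279 0.032233102074490746
rod [243.8, 292.0, 291.9, 322.1] 0.59 167 [0.307 0.147 0.014] 0.34 ((319.8643493652344, 164.9996337890625), (151.59483337402344, 17.667451858520508), 56.2535285949707) 0.02630076316756159 0.03126018706552582
rod [311.0, 165.0, 437.2, 250.2] 0.53 7030 [ 0.616 -0.173  0.014] 0.64 ((616.7176513671875, -171.9087677001953), (196.6018829345703, 373.45855712890625), 12.437095642089844) 0.1540691228813027 0.22297626776404753
rod [333.1, 282.6, 377.2, 307.4] 0.52 140 [ 0.36  -0.091  0.014] 0.371 ((351.4437561035156, -103.61775207519531), (143.13250732421875, 14.461264610290527), 55.93608474731445) 0.02519033440528731 0.03317352925816594
pawl_pivot [ 0.5843 -0.053   0.136 ]
pawl_pivot [ 0.5868 -0.0422  0.136 ]
lift [ 0.6033 -0.1001  0.    ]
lift [ 0.5889 -0.1123  0.    ]
mast [ 0.5969 -0.0999  0.015 ]
mast [ 0.5975 -0.111   0.015 ]
plate [193.8, 409.8] [ 0.62652786 -0.23750331  0.22141248]
[349.9, 166.1, 439.4, 230.7] 0.58 [0.21527394 0.22146828 0.24699088]
plate [212.4, 205.2] [ 0.61634236 -0.24203698  0.22025541]
[167.5, 200.6, 267.4, 268.3] 0.74 [0.20657603 0.22100902 0.24775135]
9538
[array([321.68726497, 410.1132467 ])]
```

```bash
ls pics
```

```text
scene0.png
scenecrop.png
top0.png
topcrop.png
```

View pics/topcrop.png

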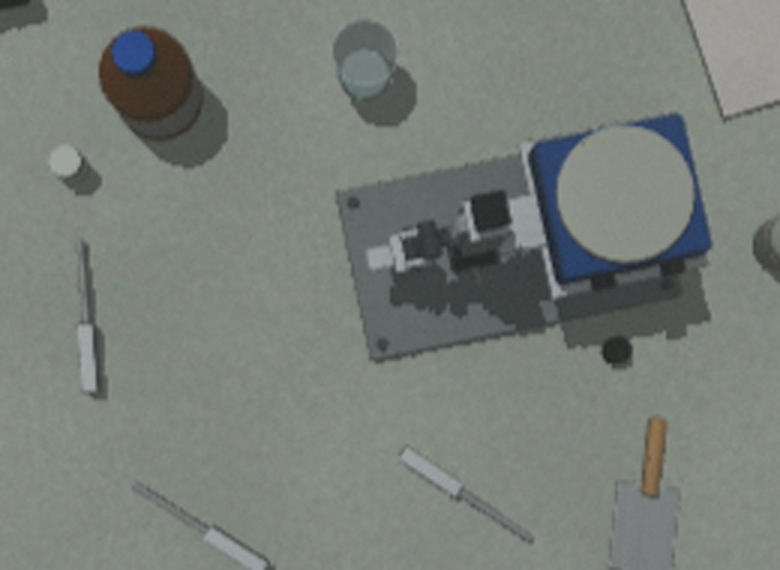

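View pics/scenecrop.png

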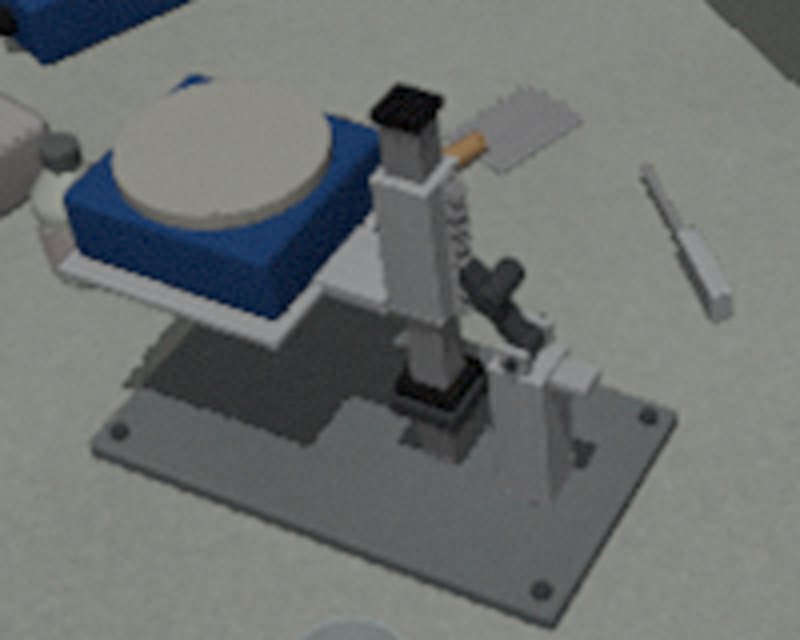

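Four candidates could be the rod, with mid-point distances from the base of 0.59, 0.39, 0.34 and 0.37 m. The target is the one at top px (230,240), about 0.59 m away, with its tip towards +x. The crop shows a white handle at the robot end and a thin steel rod pointing up in the image. Next I'll fit the lift pose and the rod.

```bash
cat > fit.py <<'E'
from h import *
f=manip.grab_frame("top");g=manip.grab_frame("scene")
# lift base corners seen by hand (crop px -> full)
T=[(337/3+200,192/3+130),(373/3+200,360/3+130)]
S=[(95/4+150,445/4+180),(553/4+150,625/4+180),(675/4+150,415/4+180)]
a=[at_z(f,(r,c),.015) for c,r in T]; b=[at_z(g,(r,c),.015 ) for c,r in S]
print(np.round(a,4)); print(np.round(b,4))
d=lambda p,q: (np.hypot(*(p-q)[:2]).round(4), np.degrees(np.arctan2(*(p-q)[:2][::-1])).round(2))
print(d(a[0],a[1]), d(b[0],b[1]), d(b[2],b[1]))
# white plate, blue unit
for n,fr in(("top",f),("scene",g)):
    C=cloud(fr); 
    D=C.reshape(-1,3); k=(abs(D[:,2]-.221)<.006)&(D[:,0]>.5)&(D[:,0]<.75)&(D[:,1]>-.33)&(D[:,1]<-.15)
    (c,r_),rad=cv2.minEnclosingCircle(D[k][:,:2].astype(np.float32)); print(n,"plate",c,r_,rad,k.sum(),np.median(D[k],0))
    k=(D[:,2]>.28)&(D[:,2]<.31)&(D[:,0]>.5)&(D[:,0]<.7)&(D[:,1]>-.2)&(D[:,1]<0); print("masttop",k.sum(),D[k].mean(0) if k.any() else 0)
E
python3 fit.py
python3 - <<'E'
from h import *
p,R,s=tool();print(p.round(4),R.round(3).tolist())
f=manip.grab_frame("top")
o=[q for q in manip.outline_of("rod",f) if abs(q["rect"][0]-229)<4][0]
C=cloud(f);P=C[o["region"]]; print(np.percentile(P[:,2],[10,30,50,70,90]))
save("rodcrop",f,(205,200,255,270),8)
E
```

```text
[[ 0.6619  0.0238  0.015 ]
 [ 0.4868 -0.0121  0.015 ]]
[[ 0.7264 -0.287   0.015 ]
 [ 0.6662  0.0319  0.015 ]
 [ 0.4928 -0.005   0.015 ]]
(np.float64(0.1787), np.float64(11.58)) (np.float64(0.3246), np.float64(-79.33)) (np.float64(0.1773), np.float64(-167.98))
top plate 0.6249710321426392 -0.23575586080551147 0.06202332675457001 1536 [ 0.62458461 -0.23533133  0.21896699]
masttop 144 [ 0.59918508 -0.10827493  0.29064912]
scene plate 0.6231339573860168 -0.23252059519290924 0.06406866759061813 1505 [ 0.62738925 -0.22959985  0.21955714]
masttop 174 [ 0.60100071 -0.10350107  0.29027226]
[ 0.1338 -0.5593  0.2195] [[0.0, 0.233, -0.973], [-0.0, -0.973, -0.233], [-1.0, 0.0, 0.0]]
[0.003122   0.01513965 0.02140467 0.02621215 0.03102472]
```

View pics/rodcrop.png

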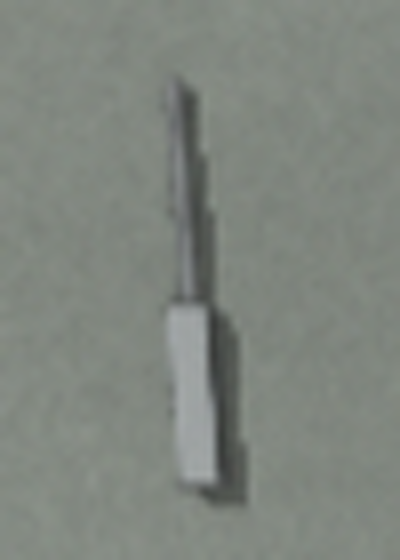

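Run:
```python
from h import *
f=manip.grab_frame("top")
for n,(c,r),z in (("rear",(229.75,260.6),.028),("front",(228.7,238.4),.028),("mid",(229.2,249.5),.028),("tip",(227.1,209.7),.014)): print(n,at_z(f,(r,c),z).round(4))
p,R,s=tool(); 
tgt=np.array([.49,.284,.20]); print("delta tool mm",(R.T@(tgt-p)*1000).round(1))
```

```text
rear [0.4559 0.2776 0.028 ]
front [0.524  0.2813 0.028 ]
mid [0.4899 0.2795 0.028 ]
tip [0.6149 0.2895 0.014 ]
delta tool mm [  19.4 -737.3 -542.7]
```

```bash
python3 -m crank '[[1,-60,0,0,0,0,0],[1,-60,-200,-150,0,0,0],[1,-60,-737,-543,0.16,0,0],[1,-60,-737,-543,0.16,0,0],[1,-60,-737,-543,0.16,0,0],[1,-60,-737,-543,0.16,0,0],[1,-60,-737,-543,0.16,0,0],[1,-60,-737,-543,0.16,0,0],[1,-60,-737,-543,0.16,0,0],[1,-60,-737,-543,0.16,0,0],[1,-60,-737,-543,0.16,0,0],[1,-60,-737,-543,0.16,0,0],[1,-60,-737,-543,0.16,0,0],[1,-60,-737,-543,0.16,0,0],[1,-60,-737,-543,0.16,0,0],[1,-60,-737,-543,0.16,0,0],[1,-60,-737,-543,0.16,0,0],[1,-60,-737,-543,0.16,0,0],[1,-20,-737,-543,0.16,0,0],[1,0,-737,-543,0.16,0,0]]'
```

```text
t: 4.4
tool_pos: [0.4928, 0.288, 0.22]
orientation: [2.189, 0.088, -2.178]
force: [0.6, -0.1, -1.0]
opening: 0.0941
```

```bash
cat >> h.py <<'E'
def wray(f,rc):
    v=np.array([rc[1]-f["mtx"][0,2],rc[0]-f["mtx"][1,2]]); r=np.hypot(*v); th=r/f["mtx"][0,0]
    d=np.array([*(v/max(r,1e-9)*np.sin(th)),np.cos(th)]); return -f["R"].T@f["t"], f["R"].T@d
def w_at(f,rc,z):
    o,d=wray(f,rc); return o+d*(z-o[2])/d[2]
def wproj(f,X):
    p=f["R"]@np.asarray(X,float)+f["t"]; th=np.arctan2(np.hypot(p[0],p[1]),p[2]); u=p[:2]/np.hypot(p[0],p[1])
    return u*th*f["mtx"][0,0]+f["mtx"][:2,2]
E
python3 - <<'E'
from h import *
f=manip.grab_frame("wrist"); print(f["mtx"].tolist(), (-f["R"].T@f["t"]).round(3)); p,R,s=tool();print(p,R.round(3).tolist())
print([(r["pixel"],r["p"],w_at(f,r["pixel"],0.0).round(4)) for r in manip.pinpoint("rod",f)])
print(wproj(f,(.4899,.2795,.0)),wproj(f,(.6149,.2895,.014)))
save("w1",f)
E
```

```text
[[371.64829954431775, 0.0, 315.67739334870885], [0.0, 371.64829954431775, 237.72373746932297], [0.0, 0.0, 1.0]] [0.569 0.293 0.386]
[0.48988279 0.2882008  0.21275402] [[-0.006, 0.078, -0.997], [0.0, -0.997, -0.078], [-1.0, -0.001, 0.006]]
[([372.5, 424.1], 0.88, array([0.2935, 0.1319, 0.    ])), ([429.0, 277.0], 0.84, array([0.1811, 0.319 , 0.    ])), ([318.6, 563.1], 0.67, array([ 0.3741, -0.0658,  0.    ])), ([213.1, 321.7], 0.59, array([0.4909, 0.282 , 0.    ]))]
[323.97836936 214.20213708] [324.24513137  93.06671393]
```

View pics/w1.png

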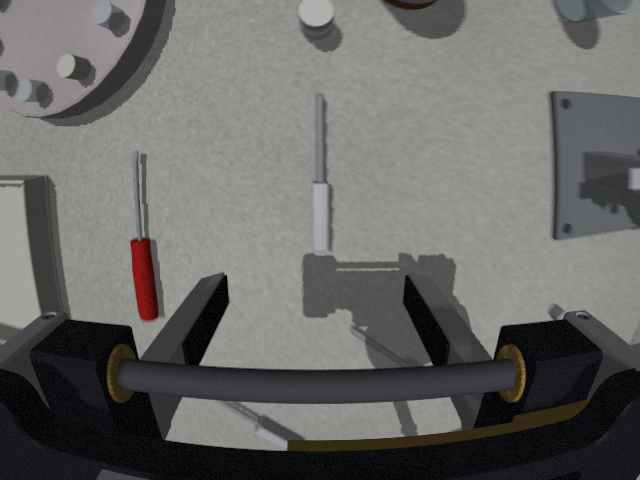

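The wrist view shows the rod in the middle, with its tip at (320,95) and its handle from (320,183) to (321,250). The screwdriver is off to the left at (143,240).

Run:
```python
from h import *
f=manip.grab_frame("wrist")
b=w_at(f,(251,321),.028);a=w_at(f,(183,320.3),.028);t=w_at(f,(95,319.8),.014)
print(b,a,t); 
p,R,s=tool(); d=(t-(a+b)/2); print("yaw",np.degrees(np.arctan2(d[1],d[0])), "tool", np.degrees(np.arctan2(-R[1,2],-R[0,2])), np.hypot(*d[:2]))
c=(a+b)/2; c[2]=.017; print(c,(R.T@(c-p)*1000).round(1))
```

```text
[0.45252733 0.27684647 0.028     ] [0.52010538 0.28302008 0.028     ] [0.60485353 0.29003358 0.014     ]
yaw 4.870292363519123 tool 4.40811099692073 0.11896670627690902
[0.48631636 0.27993327 0.017     ] [200.    3.5   1.9]
```

Run:
```python
from h import *
p,R,s=tool();print(p,s["t"],s["joint_pos"],s["dq"].round(4))
f=manip.grab_frame("wrist")
p,R,s=tool();print(p,s["t"],R.round(4).tolist())
```

```text
[0.48904371 0.2840877  0.21693058] 4.55 [ 4.03562477e-01  2.66614999e-01  1.52456445e+00 -4.88767497e-04
  1.35652175e+00  1.89752135e+00] [-0.0295 -0.0584 -0.034  -0.0089  0.0195 -0.0033]
[0.48982748 0.28348626 0.21889   ] 4.6 [[-0.0021, 0.0756, -0.9971], [-0.0017, -0.9971, -0.0756], [-1.0, 0.0016, 0.0023]]
```

```bash
python3 -m crank '[[1,50,4,0,0,0,0],[1,100,4,1,0,0,0],[1,150,4,1,0,0,0],[1,180,4,1,0,0,0],[1,195,4,1,0,0,0],[1,202,4,1,0,0,0],[1,202,4,1,0,0,0],[1,202,4,1,0,0,0],[-1,202,4,1,0,0,0],[-1,202,4,1,0,0,0],[-1,202,4,1,0,0,0],[-1,202,4,1,0,0,0],[-1,202,4,1,0,0,0],[-1,202,4,1,0,0,0],[-1,202,4,1,0,0,0],[-1,202,4,1,0,0,0]]'
```

```text
t: 6.2
tool_pos: [0.4897, 0.2798, 0.0173]
orientation: [2.183, 0.082, -2.183]
force: [-1.4, -0.0, 0.3]
opening: 0.0334
```

```bash
python3 -m crank '[[-1,0,0,0,0,0,0],[-1,0,0,0,0,0,0],[-1,0,0,0,0,0,0],[-1,0,0,0,0,0,0],[-1,0,0,0,0,0,0],[-1,0,0,0,0,0,0]]'
python3 - <<'E'
from h import *
f=manip.grab_frame("wrist");save("w2",f)
E
```

```text
t: 6.8
tool_pos: [0.4897, 0.2798, 0.0174]
orientation: [2.183, 0.082, -2.183]
force: [0.5, 0.6, -1.4]
opening: 0.0158
```

View pics/w2.png

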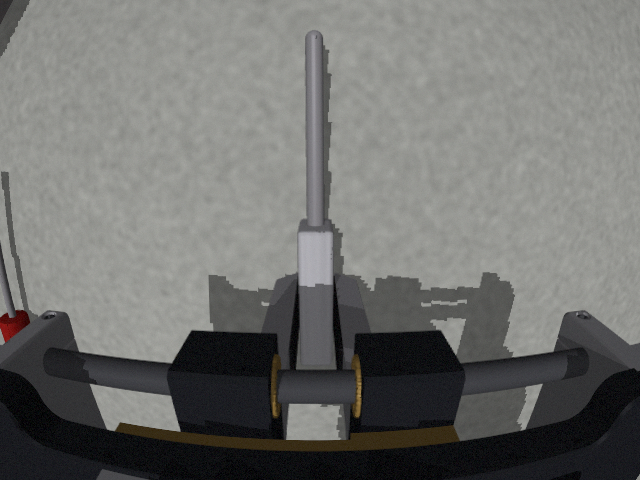

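The rod is gripped (opening 15.8 mm), with its tip at (315,32) and pointing straight ahead. I'll measure the tip in the tool frame and lift.

```bash
python3 - <<'E'
from h import *
f=manip.grab_frame("wrist");p,R,s=tool()
t=w_at(f,(33,314.5),.014);a=w_at(f,(233,315.5),.028)
print("tip",t,"in tool",(R.T@(t-p)*1000).round(1)); print("front",a,(R.T@(a-p)*1000).round(1))
E
python3 -m crank '[[-1,-30,0,0,0,0,0],[-1,-80,0,0,0,0,0],[-1,-130,0,0,0,0,0],[-1,-180,0,0,0,0,0],[-1,-220,0,0,0,0,0],[-1,-220,0,0,0,0,0],[-1,-220,0,0,0,0,0],[-1,-220,0,0,0,0,0]]'
```

```text
tip [0.61457617 0.28941021 0.014     ] in tool [   3.3   -0.3 -125.3]
front [0.52546932 0.28227504 0.028     ] [-10.6   0.1 -35.9]
t: 7.7
tool_pos: [0.4885, 0.2792, 0.2355]
orientation: [2.179, 0.08, -2.186]
force: [1.0, -0.4, -1.3]
opening: 0.016
```

```bash
python3 -m crank '[[-1,0,40,10,0,0,0],[-1,0,90,25,-0.12,0,0],[-1,0,140,40,-0.12,0,0],[-1,0,190,53,-0.12,0,0],[-1,0,240,67,-0.12,0,0],[-1,0,290,81,-0.12,0,0],[-1,0,335,95,-0.12,0,0],[-1,0,365,103,-0.12,0,0],[-1,0,379,106,-0.12,0,0],[-1,0,379,106,-0.12,0,0],[-1,0,379,106,-0.12,0,0],[-1,0,379,106,-0.12,0,0],[-1,0,379,106,-0.12,0,0]]'
python3 - <<'E'
from h import *
f=manip.grab_frame("wrist");save("w3",f);p,R,s=tool();print(p,R.round(4).tolist())
for l in("pawl_pivot","pawl_arm","plate_top","rod"): print(l,[(r["pixel"],r["p"]) for r in manip.pinpoint(l,f)])
g=manip.grab_frame("scene");save("s3",g,(150,180,350,340),4)
E
```

```text
t: 9.0
tool_pos: [0.4123, -0.1049, 0.2371]
orientation: [2.118, 0.21, -2.119]
force: [0.3, -0.7, -1.6]
opening: 0.0156
[ 0.41240569 -0.1050156   0.2372426 ] [[-0.0004, 0.1954, -0.9807], [0.0003, -0.9807, -0.1954], [-1.0, -0.0004, 0.0003]]
pawl_pivot []
pawl_arm []
plate_top []
rod [([304.0, 21.1], 0.95), ([261.6, 113.8], 0.94), ([232.2, 276.0], 0.73), ([284.2, 316.6], 0.6)]
```

View pics/w3.png

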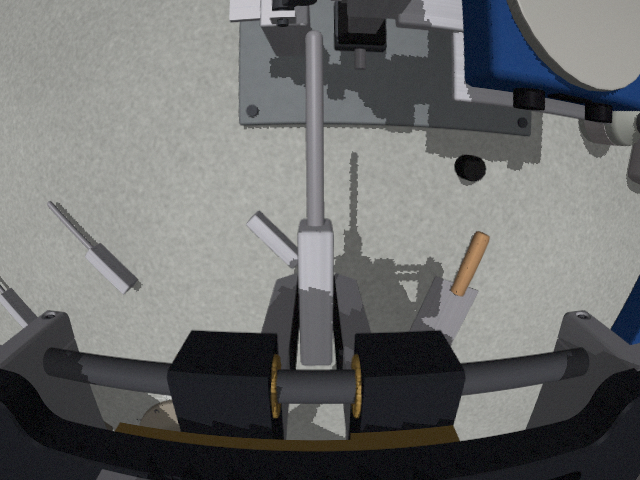

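View pics/s3.png

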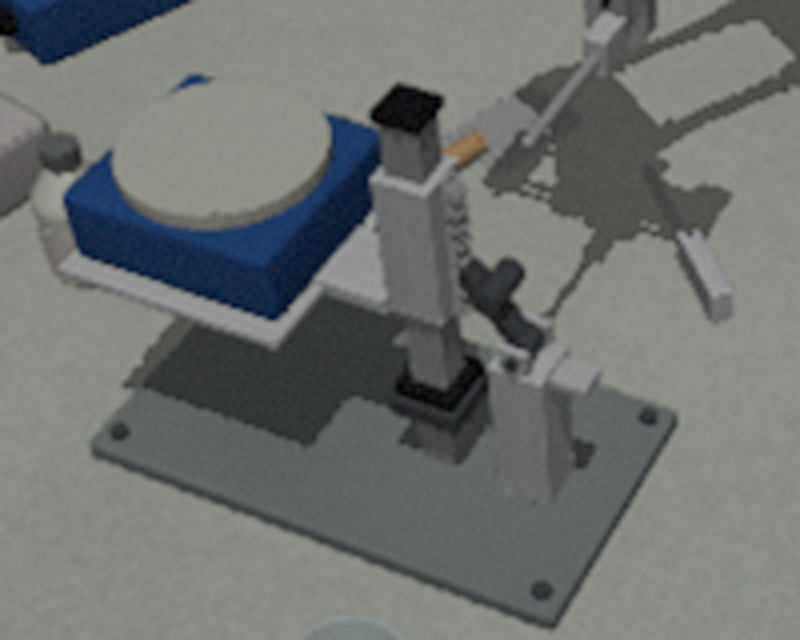

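The rod tip shows at (313,35) in the wrist image, lined up with the gap between the post top at (285,10) and the mast collar at (360,25). The left base corner is at (240,124). Next I'll refine the lift pose from these.

Run:
```python
from h import *
f=manip.grab_frame("wrist");p,R,s=tool()
c=w_at(f,(124,240),.015); b1=w_at(f,(111,252),.015); b2=w_at(f,(122,522),.015);e2=w_at(f,(133,528),.015)
print(c,b1,b2,e2); d=b1-b2; print("yaw",np.degrees(np.arctan2(-d[0],d[1])),np.hypot(*d[:2]))
d=c-e2; print("yaw",np.degrees(np.arctan2(-d[0],d[1])),np.hypot(*d[:2]))
y=np.radians(11.5);ex=np.array([np.cos(y),np.sin(y)]);ey=np.array([-ex[1],ex[0]])
print("origin from corner",c[:2]+.09*ex-.12*ey)
t=w_at(f,(33,314.5),p[2]-.0033);print("tip",t, p+R@np.array([.0033,0,-.1253]))
C=np.array([.600,-.106])
for n,X in(("mast foot",(0,0,.015)),("post-xtop",(-.018,.063,.126)),("collar?",(-.012,0,.1)),("sleevefootrack",(-.007,.029,.15))):
    w=C+ex*X[0]+ey*X[1]; print(n,wproj(f,(*w,X[2])))
C=cloud(f) if 0 else None
dd=f["depth"]; print(dd[100,300],dd[10,285],dd[240,320])
save("w3c",f,(220,0,460,150),3)
```

```text
[ 0.48714377 -0.01038197  0.015     ] [ 0.50265473 -0.02046311  0.015     ] [ 0.5622778  -0.31625089  0.015     ] [ 0.55233258 -0.32743479  0.015     ]
yaw 11.396611106016566 0.30173717141517936
yaw 11.61859003795487 0.3236851392429819
origin from corner [ 0.59926115 -0.11002982]
tip [ 0.53521361 -0.08093016  0.23422101] [ 0.53531516 -0.08148263  0.23423454]
mast foot [351.3096813   37.23020965]
post-xtop [280.38174092  22.12611362]
collar? [361.04936063  24.72189588]
sleevefootrack [327.05466116  -2.98976838]
0.36300683 0.22957072 0.16032515
```

View pics/w3c.png

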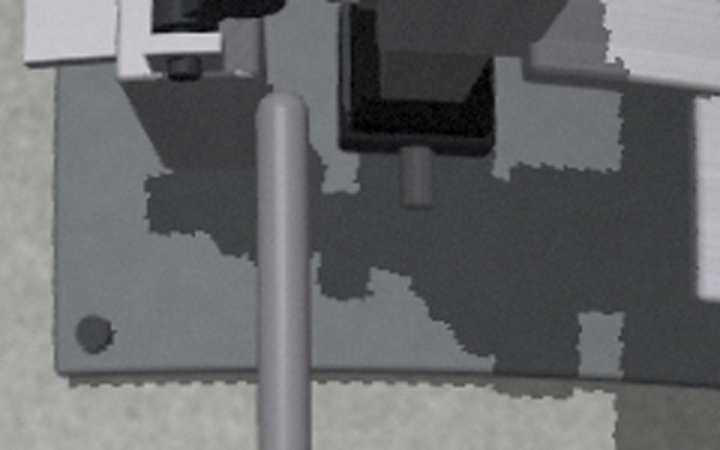

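Run:
```python
from h import *
f=manip.grab_frame("wrist")
y=np.radians(11.5);ex=np.array([np.cos(y),np.sin(y)]);ey=np.array([-ex[1],ex[0]])
for L,r in ((118,79),(265,75)):
    print(w_at(f,(r/3-.2,L/3+220),.126))
a=w_at(f,(79/3,118/3+220),.126)[:2];b=w_at(f,(75/3,265/3+220),.126)[:2];m=(a+b)/2;d=a-b
print(np.hypot(*d),np.degrees(np.arctan2(-d[0],d[1]))); print("O from post",m+.018*ex-.063*ey)
# collar near edge
for z in(.06,.08,.1,.12):
    a=w_at(f,(149/3,341/3+220),z)[:2];b=w_at(f,(153/3,490/3+220),z)[:2];m=(a+b)/2; print(z,np.hypot(*(a-b)),"lat in lift y wrt (.6,-.106)",(m-[.6,-.106])@ey,(m-[.6,-.106])@ex)
# mast pin: collar lateral y=0?
```

```text
[ 0.56426318 -0.03303955  0.126     ]
[ 0.57119584 -0.06886362  0.126     ]
0.036486456703423 10.954152509341162
O from post [ 0.59776777 -0.10913146]
0.06 0.04577781388836635 lat in lift y wrt (.6,-.106) -0.0024606051770548333 -0.024900982762480418
0.08 0.043108373015483856 lat in lift y wrt (.6,-.106) -0.00016273511857181668 -0.029681214917270625
0.1 0.04043893214260134 lat in lift y wrt (.6,-.106) 0.0021351349399112577 -0.03446144707206105
0.12 0.03776949126971887 lat in lift y wrt (.6,-.106) 0.004433004998394275 -0.039241679226851255
```

```bash
python3 -m crank '[[-1,30,2.5,0,0,0,0],[-1,60,2.5,0,0,0,0],[-1,84,2.5,0,0,0,0],[-1,84,2.5,0,0,0,0],[-1,84,2.5,0,0,0,0],[-1,84,2.5,0,0,0,0],[-1,84,2.5,0,0,0,0]]'
python3 - <<'E'
from h import *
f=manip.grab_frame("wrist");save("w4c",f,(220,0,460,150),3);p,R,s=tool();print(p,R.round(4).tolist(),s["force"])
tip=p+R@np.array([.0033,0,-.1253]);print("tip",tip,wproj(f,tip))
y=np.radians(11.5);ex=np.array([np.cos(y),np.sin(y)]);ey=np.array([-ex[1],ex[0]]);O=np.array([.598,-.1093])
print("lift frame",(tip[:2]-O)@ex,(tip[:2]-O)@ey)
g=manip.grab_frame("scene");save("s4",g,(210,200,330,290),6,[proj(g,tip)])
E
```

```text
t: 10.1
tool_pos: [0.4139, -0.109, 0.1548]
orientation: [2.121, 0.205, -2.116]
force: [1.2, -0.5, -0.4]
opening: 0.0156
[ 0.41369171 -0.10890888  0.1546625 ] [[0.0024, 0.1936, -0.9811], [-0.0012, -0.9811, -0.1936], [-1.0, 0.0016, -0.0022]] [ 0.48244232 -0.22220548 -1.29490374]
tip [ 0.53662801 -0.08465051  0.15163302] [315.19615162  33.39544498]
lift frame -0.05522560848051394 0.03639025388264259
```

View pics/w4c.png

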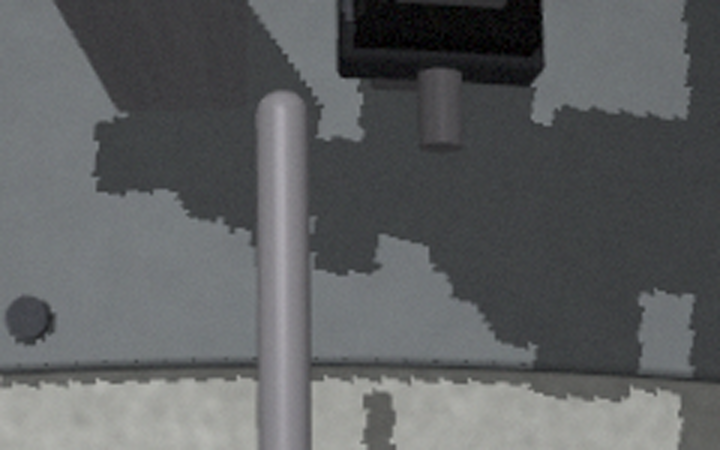

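View pics/s4.png

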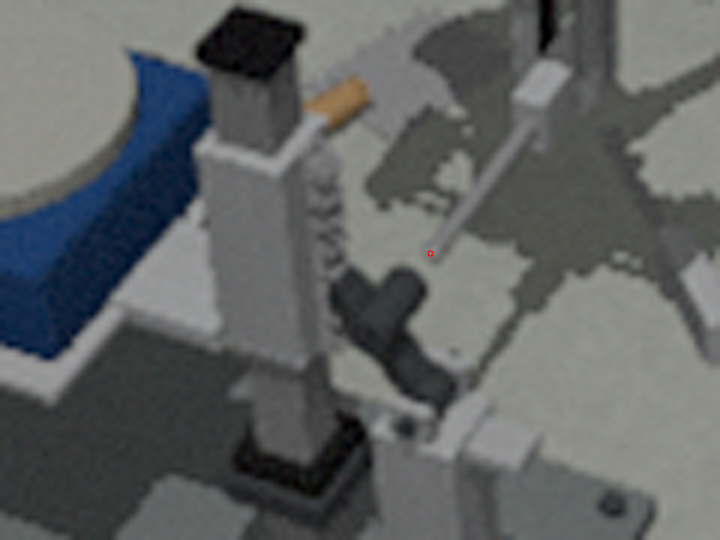

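Run:
```python
from h import *
g=manip.grab_frame("scene");p,R,s=tool()
y=np.radians(11.5);ex=np.array([np.cos(y),np.sin(y)]);ey=np.array([-ex[1],ex[0]]);O=np.array([.598,-.1093])
W=lambda x,yy,z:(*(O+ex*x+ey*yy),z)
P=[W(.008,.0364,.1517),W(.018,.063,.126),W(.018,.045,.126),W(.018,.081,.126),W(.014,.063,.143),W(.012,.012,.293),W(.007,.029,.149),W(.008,.021,.178)]
im=g["color"][:,:,::-1].copy()[200:290,210:330]; im=cv2.resize(im,None,fx=6,fy=6,interpolation=cv2.INTER_CUBIC)
for i,q in enumerate(P):
    c,r=proj(g,q); c=int((c-210+.5)*6);r=int((r-200+.5)*6); cv2.circle(im,(c,r),3,(0,0,255),-1); cv2.putText(im,str(i),(c+4,r),0,.5,(0,255,255),1)
cv2.imwrite("pics/s5.png",im)
```

```text
(no output)
```

View pics/s5.png

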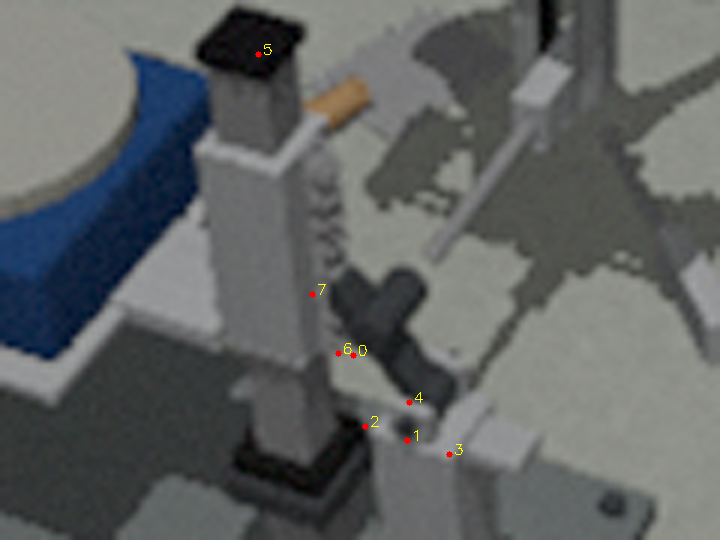

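The overlay shows the scene camera offset by about 2 px against both the rod and the lift. I'll advance to just short of the pawl and compare the two directly.

```bash
python3 -m crank '[[-1,1,-1.5,-15,0,0,0],[-1,1.5,-1.5,-33,0,0,0],[-1,1.5,-1.5,-33,0,0,0],[-1,1.5,-1.5,-33,0,0,0],[-1,1.5,-1.5,-33,0,0,0],[-1,1.5,-1.5,-33,0,0,0]]'
python3 - <<'E'
from h import *
p,R,s=tool();print(p,s["force"])
tip=p+R@np.array([.0033,0,-.1253])
y=np.radians(11.5);ex=np.array([np.cos(y),np.sin(y)]);ey=np.array([-ex[1],ex[0]]);O=np.array([.598,-.1093])
print("lift frame",(tip[:2]-O)@ex,(tip[:2]-O)@ey,tip[2])
g=manip.grab_frame("scene");save("s6",g,(240,220,310,270),11)
f=manip.grab_frame("top");save("t6",f,(300,170,400,240),8)
f=manip.grab_frame("wrist");save("w6",f,(220,0,460,150),3)
E
```

```text
t: 10.85
tool_pos: [0.4444, -0.1006, 0.1518]
orientation: [2.118, 0.207, -2.12]
force: [-0.1, 0.1, -1.0]
opening: 0.0158
[ 0.44442381 -0.10057424  0.15175642] [-0.10563831  0.13197472 -0.98832982]
lift frame -0.023458301571016502 0.03843593290345993 0.14835562199291052
```

View pics/s6.png

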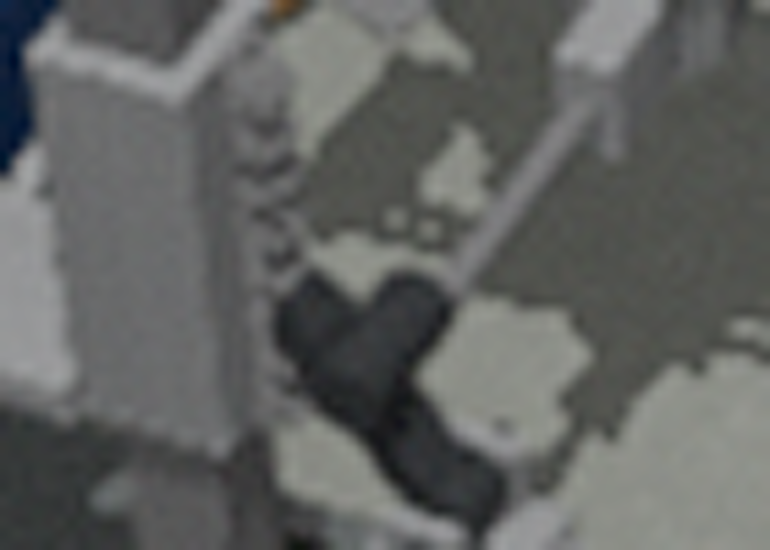

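View pics/t6.png

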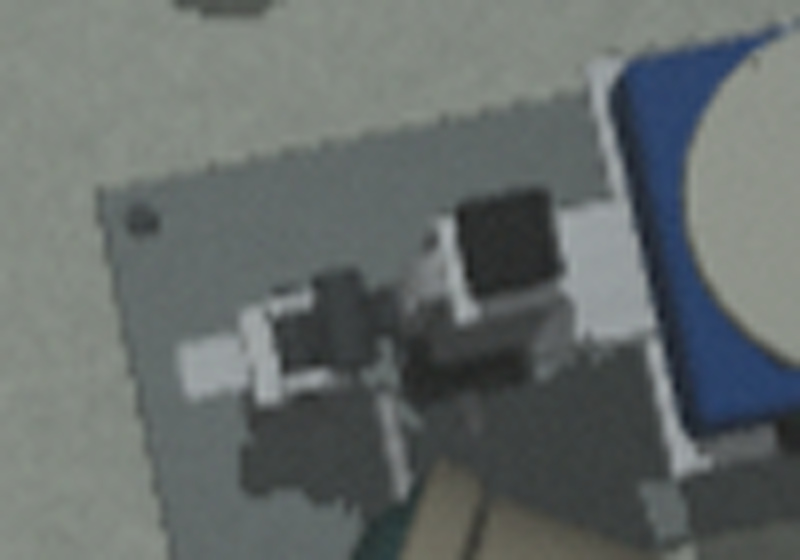

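View pics/w6.png

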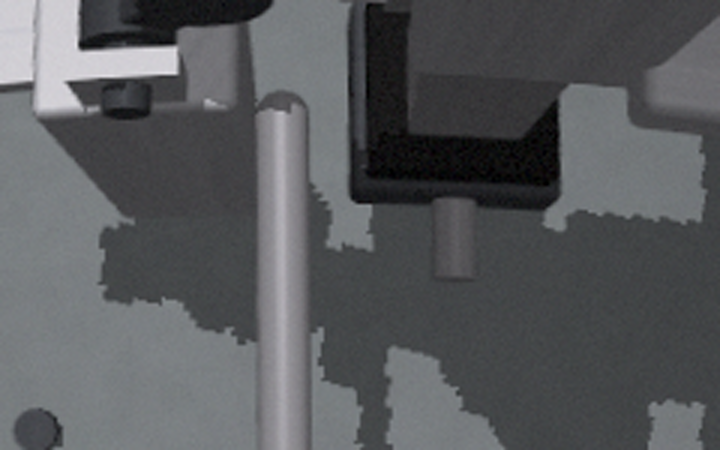

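Run:
```python
from h import *
p,R,s=tool();g=manip.grab_frame("scene")
y=np.radians(11.5);ex=np.array([np.cos(y),np.sin(y)]);ey=np.array([-ex[1],ex[0]]);O=np.array([.598,-.1093])
W=lambda x,yy,z:np.array((*(O+ex*x+ey*yy),z))
im=g["color"][:,:,::-1].copy()[220:275,240:310]; im=cv2.resize(im,None,fx=11,fy=11,interpolation=cv2.INTER_CUBIC)
def line(a,b,col):
    q=[proj(g,v) for v in (a,b)]; q=[(int((c-240+.5)*11),int((r-220+.5)*11)) for c,r in q]; cv2.line(im,q[0],q[1],col,1); return q
tip=p+R@np.array([.0033,0,-.1253]);fr=p+R@np.array([.0033,0,-.0353]); far=p+R@np.array([.0033,0,-.1253-.037])
print(line(fr,tip,(0,0,255)),line(tip,far,(0,255,255)))
for x in(-.008,.008):
    # arm centreline at 45deg + outlines
    piv=W(x,.063,.136);u=(W(0,-1,0)-W(0,0,0)+np.array([0,0,1]))/np.sqrt(2); 
    print(line(piv,piv+u*.059,(0,255,0)))
line(W(.018,.045,.126),W(.018,.081,.126),(255,0,255));line(W(.018,.081,.126),W(-.018,.081,.126),(255,0,255))
line(W(.007,.029,.149),W(.007,.029,.25),(255,255,0))
cv2.imwrite("pics/s7.png",im)
```

```text
[(587, 97), (397, 350)] [(397, 350), (313, 462)]
[(471, 473), (282, 272)]
[(436, 522), (244, 321)]
```

View pics/s7.png

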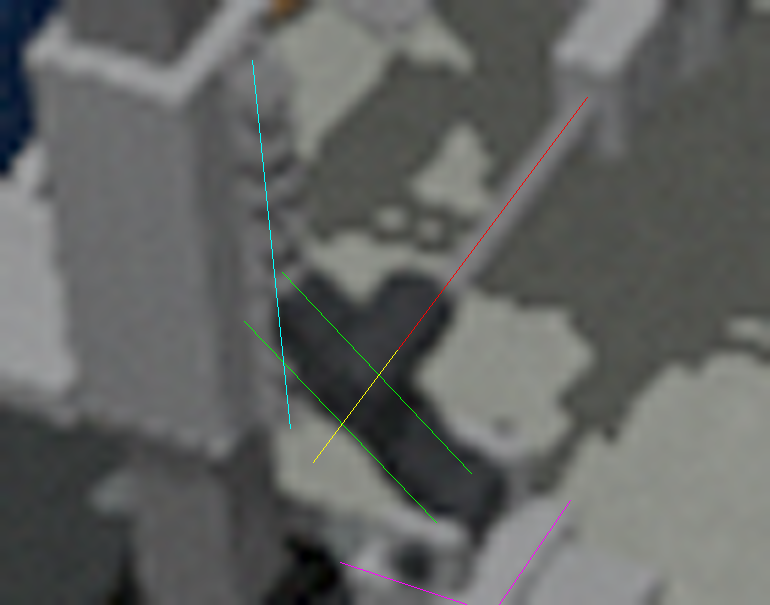

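The scene view, corrected by its bias, shows the rod line leaving below the arm's underside at about (320,450) and clear of the rack foot at about (300,420). I'll insert slowly.

```bash
python3 -m crank '[[-1,0,0,-3,0,0,0],[-1,0,0,-6,0,0,0],[-1,0,0,-9,0,0,0],[-1,0,0,-12,0,0,0],[-1,0,0,-14,0,0,0],[-1,0,0,-15,0,0,0],[-1,0,0,-16,0,0,0],[-1,0,0,-17,0,0,0]]'; python3 -m crank '[[-1,0,0,-1,0,0,0],[-1,0,0,-2,0,0,0],[-1,0,0,-3,0,0,0],[-1,0,0,-4,0,0,0]]'; python3 -m crank '[[-1,0,0,-1,0,0,0],[-1,0,0,-2,0,0,0],[-1,0,0,-3,0,0,0],[-1,0,0,-4,0,0,0]]'
python3 - <<'E'
from h import *
p,R,s=tool();print(p,s["force"],s["ft_torque"])
g=manip.grab_frame("scene");save("s8",g,(240,220,310,270),11)
E
```

```text
t: 11.85
tool_pos: [0.4616, -0.0973, 0.1519]
orientation: [2.119, 0.207, -2.119]
force: [-0.2, 0.9, -1.3]
opening: 0.0156
t: 12.25
tool_pos: [0.4656, -0.0966, 0.152]
orientation: [2.119, 0.207, -2.119]
force: [0.5, 0.0, -0.9]
opening: 0.0158
t: 12.65
tool_pos: [0.4695, -0.0958, 0.152]
orientation: [2.119, 0.207, -2.119]
force: [0.7, -0.5, -2.1]
opening: 0.0158
[ 0.46954174 -0.09582856  0.15195387] [ 0.7447222  -0.52007717 -2.1486701 ] [-0.01909067  0.09799594  0.02771635]
```

View pics/s8.png

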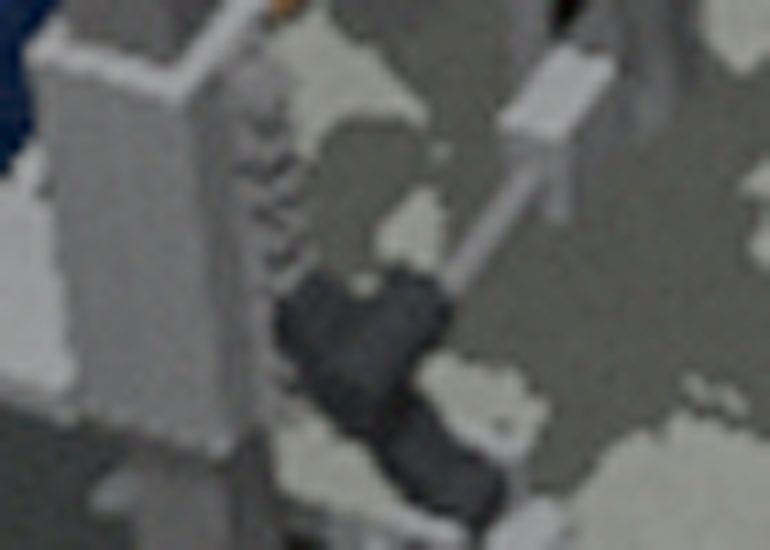

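No contact force so far, and the tip is still hidden behind the arm. I'll continue.

```bash
python3 -m crank '[[-1,0,0,-1,0,0,0],[-1,0,0,-2,0,0,0],[-1,0,0,-3,0,0,0],[-1,0,0,-4,0,0,0],[-1,0,0,-5,0,0,0],[-1,0,0,-6,0,0,0]]'; python3 -m crank '[[-1,0,0,-1,0,0,0],[-1,0,0,-2,0,0,0],[-1,0,0,-3,0,0,0],[-1,0,0,-4,0,0,0],[-1,0,0,-5,0,0,0],[-1,0,0,-6,0,0,0],[-1,0,0,-7,0,0,0],[-1,0,0,-8,0,0,0]]'
python3 - <<'E'
from h import *
p,R,s=tool();print(p,s["force"],s["ft_torque"])
g=manip.grab_frame("scene");save("s9",g,(240,220,310,270),11)
E
```

```text
t: 13.3
tool_pos: [0.4754, -0.0947, 0.152]
orientation: [2.119, 0.207, -2.119]
force: [0.1, 0.2, -1.1]
opening: 0.0159
t: 14.1
tool_pos: [0.4832, -0.0931, 0.1519]
orientation: [2.119, 0.207, -2.119]
force: [0.3, -0.4, -1.5]
opening: 0.0158
[ 0.48323276 -0.09310225  0.15194131] [ 0.31765517 -0.42687161 -1.48236556] [-0.0559781   0.04126385  0.01036715]
```

View pics/s9.png

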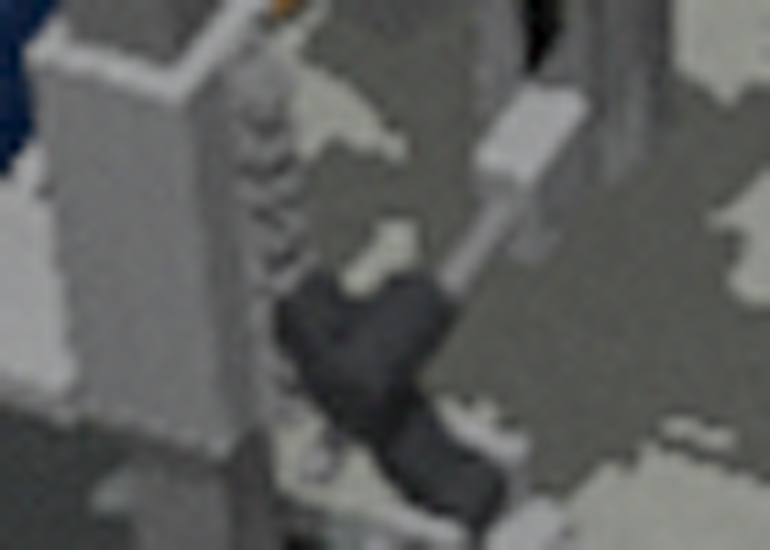

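The tip now shows in the pocket at (320,460). Next, sweep up and towards +y.

```bash
python3 -m crank '[[-1,-1.5,-1,0,0,0,0],[-1,-3,-2.5,0,0,0,0],[-1,-4.5,-4,0,0,0,0],[-1,-6,-6,0,0,0,0],[-1,-7,-8,0,0,0,0],[-1,-8,-10,0,0,0,0]]'
python3 - <<'E'
from h import *
p,R,s=tool();print(p,s["force"],s["ft_torque"])
g=manip.grab_frame("scene");save("s10",g,(240,220,310,270),11)
E
```

```text
t: 14.75
tool_pos: [0.4813, -0.0833, 0.1602]
orientation: [2.119, 0.207, -2.118]
force: [-0.8, -0.3, -1.0]
opening: 0.0158
[ 0.4813198  -0.08325452  0.16019943] [-0.80551147 -0.27979429 -1.03777416] [-0.15731032 -0.05217502 -0.06063408]
```

View pics/s10.png

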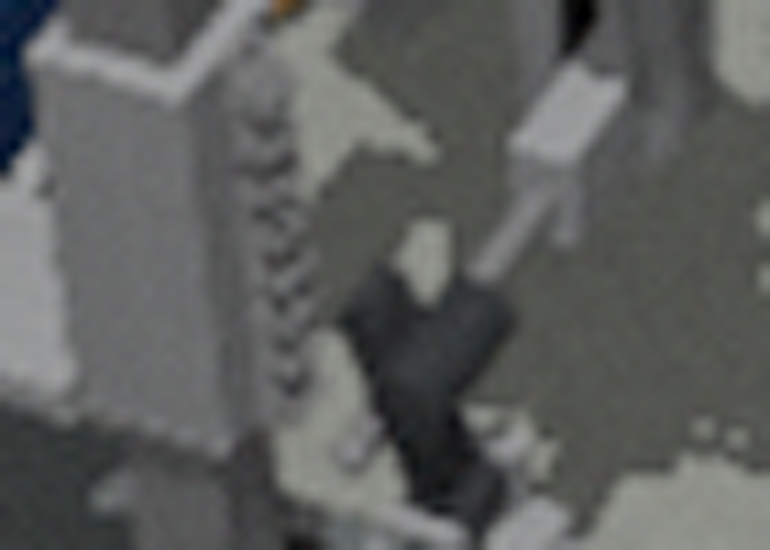

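The pawl has lifted off the rack (nose at (380,290)) with low forces. I'll continue the sweep.

```bash
python3 -m crank '[[-1,-0.5,-2,0,0,0,0],[-1,-1,-4,0,0,0,0],[-1,-1.5,-6,0,0,0,0],[-1,-2,-8,0,0,0,0],[-1,-2,-10,0,0,0,0],[-1,-2,-12,0,0,0,0],[-1,-2,-14,0,0,0,0],[-1,-2,-16,0,0,0,0],[-1,-2,-18,0,0,0,0],[-1,-2,-18,0,0,0,0],[-1,-2,-18,0,0,0,0]]'
python3 - <<'E'
from h import *
p,R,s=tool();print(p,s["force"],s["ft_torque"])
g=manip.grab_frame("scene");save("s11",g,(240,220,310,270),11)
E
```

```text
t: 15.9
tool_pos: [0.4778, -0.0657, 0.162]
orientation: [2.119, 0.207, -2.119]
force: [0.9, -0.5, -0.4]
opening: 0.0157
[ 0.47776316 -0.06565476  0.16195934] [ 0.89916356 -0.48767468 -0.36014301] [0.05313478 0.01205677 0.01192262]
```

View pics/s11.png

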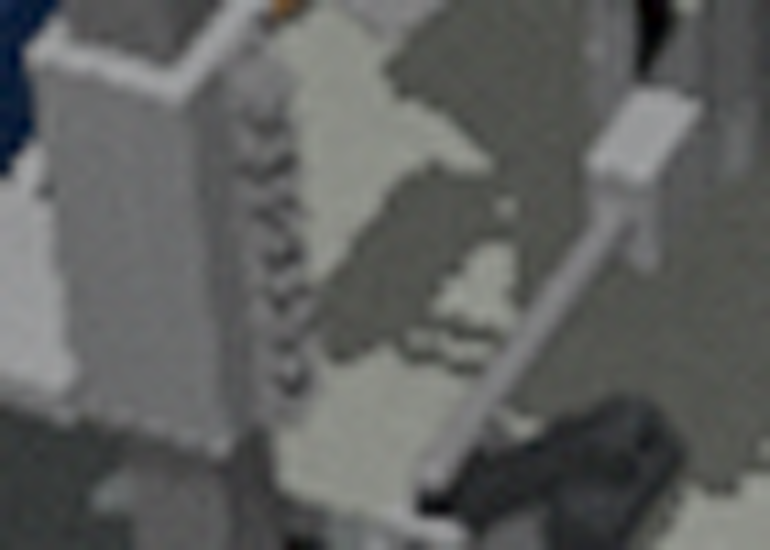

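The pawl lies back at (580,450) and the rod is free of it. I'll retract and lay the rod down near where it started.

```bash
python3 -m crank '[[-1,-15,0,0,0,0,0],[-1,-25,0,15,0,0,0],[-1,-30,0,50,0,0,0],[-1,-35,0,95,0,0,0],[-1,-40,-30,115,0,0,0],[-1,-40,-75,100,0,0,0],[-1,-40,-120,75,0,0,0],[-1,-40,-165,50,0,0,0],[-1,-40,-210,20,0,0,0],[-1,-40,-255,-10,0,0,0],[-1,-40,-295,-36,0,0,0],[-1,-20,-325,-36,0,0,0],[-1,20,-325,-36,0,0,0],[-1,60,-325,-36,0,0,0],[-1,100,-325,-36,0,0,0],[-1,110,-325,-36,0,0,0],[-1,110,-325,-36,0,0,0],[-1,110,-325,-36,0,0,0],[-1,110,-325,-36,0,0,0]]'
python3 - <<'E'
from h import *
f=manip.grab_frame("wrist");save("w12",f);print(tool()[0],tool()[1].round(4).tolist())
g=manip.grab_frame("scene");save("s12",g)
E
```

```text
t: 17.85
tool_pos: [0.4519, 0.2606, 0.0541]
orientation: [2.124, 0.208, -2.115]
force: [-0.3, -0.2, -0.6]
opening: 0.0158
[0.45174522 0.26059972 0.05400872] [[0.004, 0.1933, -0.9811], [0.0015, -0.9811, -0.1933], [-1.0, -0.0007, -0.0042]]
```

View pics/w12.png

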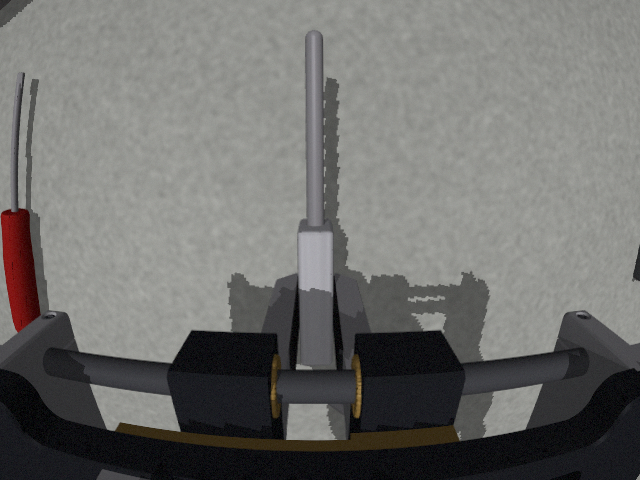

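View pics/s12.png

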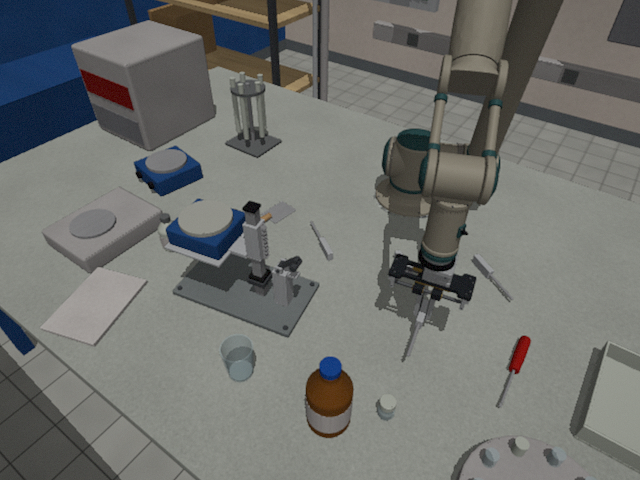

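The rod is over clear bench and the screwdriver is well to the left. Lower and release.

```bash
python3 -m crank '[[-1,15,0,0,0,0,0],[-1,28,0,0,0,0,0],[-1,34,0,0,0,0,0],[-1,36,0,0,0,0,0],[-1,36.5,0,0,0,0,0],[-1,36.5,0,0,0,0,0],[-1,36.5,0,0,0,0,0]]'; python3 -m crank '[[0,0,0,0,0,0,0],[0,0,0,0,0,0,0],[0,0,0,0,0,0,0],[0,0,0,0,0,0,0],[0,0,0,0,0,0,0],[0,0,0,0,0,0,0],[0,0,0,0,0,0,0],[0,-40,0,0,0,0,0],[0,-90,0,0,0,0,0],[-1,-140,0,0,0,0,0],[-1,-190,0,0,0,0,0],[-1,-240,0,0,0,0,0],[-1,-290,0,0,0,0,0],[-1,-300,0,0,0,0,0],[-1,-300,0,0,0,0,0]]'
python3 - <<'E'
from h import *
f=manip.grab_frame("wrist");save("w13",f);p,R,s=tool();print(p,R.round(4).tolist(),s["joint_pos"])
t=np.array([.6242,-.2365,.33]);print((R.T@(t-p)*1000).round(1))
E
```

```text
t: 18.65
tool_pos: [0.4502, 0.2601, 0.0173]
orientation: [2.12, 0.207, -2.118]
force: [-2.9, -2.3, 7.4]
opening: 0.0157
t: 20.15
tool_pos: [0.451, 0.2605, 0.3173]
orientation: [2.124, 0.208, -2.115]
force: [-0.1, 0.1, 0.2]
opening: 0.0025
[0.44990796 0.26007332 0.31498555] [[-0.0002, 0.1936, -0.9811], [-0.0002, -0.9811, -0.1936], [-1.0, 0.0001, 0.0002]] [ 3.90252491e-01  1.51679124e-01  1.43706986e+00 -9.47703832e-05
  1.55304573e+00  1.76625118e+00]
[-15.  520.9 -74.9]
```

View pics/w13.png

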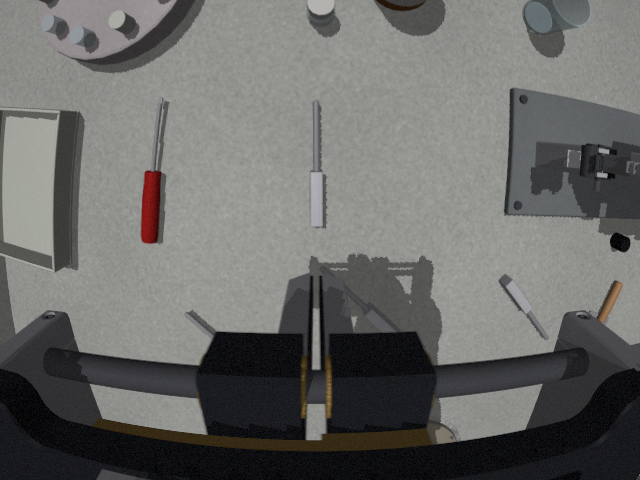

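The rod lies flat on the bench at (316,200) and the pawl is lying back at (590,160). Now over to the plate.

```bash
python3 -m crank '[[-1,-45,30,0,0,0,0],[-1,-45,80,0,0,0,0],[-1,-45,130,0,0,0,0],[-1,-45,180,0,0,0,0],[-1,-45,230,0,0,0,0],[-1,-45,280,0,0,0,0],[-1,-45,330,0,0,0,0],[-1,-45,380,0,0,0,0],[-1,-45,430,-10,0,0,0],[-1,-45,475,-30,0,0,0],[-1,-45,510,-55,0,0,0],[-1,-45,521,-75,0,0,0],[-1,-45,521,-75,0,0,0],[-1,-45,521,-75,0,0,0],[-1,-45,521,-75,0,0,0],[-1,-45,521,-75,0,0,0]]'
python3 - <<'E'
from h import *
f=manip.grab_frame("wrist");save("w14",f);p,R,s=tool();print(p,s["force"],s["opening"])
g=manip.grab_frame("scene");save("s14",g)
print([(r["pixel"],r["p"],w_at(f,r["pixel"],.2205).round(4)) for r in manip.pinpoint("plate_top",f)])
E
```

```text
t: 21.8
tool_pos: [0.6236, -0.2354, 0.3609]
orientation: [2.118, 0.208, -2.119]
force: [-0.2, -0.1, 0.4]
opening: 0.0003
[ 0.62372656 -0.23551169  0.36121636] [1.05799272 0.73229917 0.57735924] 0.0002926592633130664
[([228.0, 317.6], 0.76, array([ 0.6241, -0.2369,  0.2205]))]
```

View pics/w14.png

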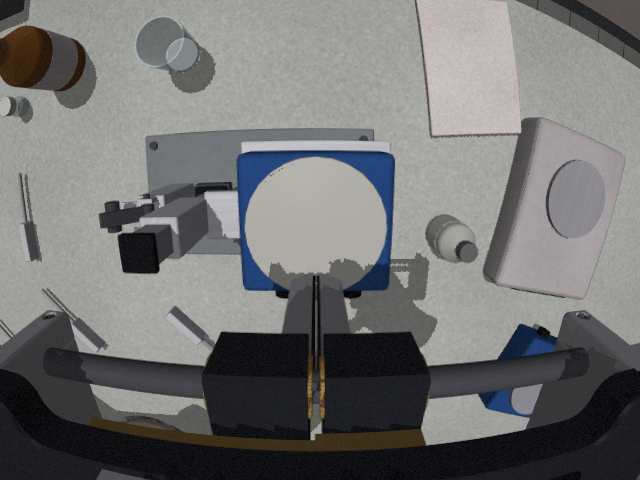

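View pics/s14.png

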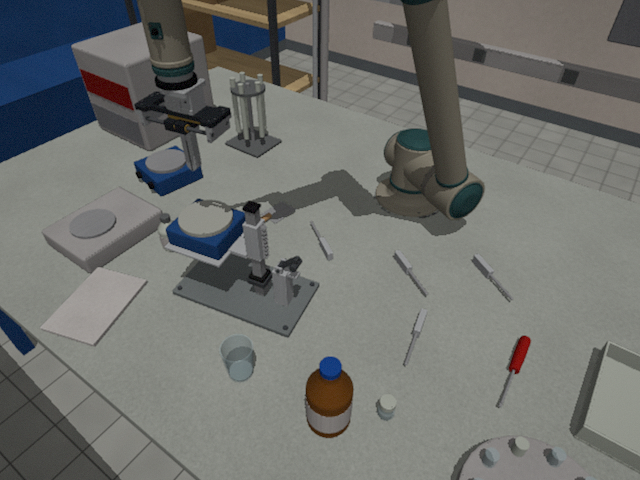

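The TCP is centred over the plate (316,228). I'll descend to just above it, then go slowly.

```bash
python3 -m crank '[[-1,30,0,0,0,0,0],[-1,60,0,0,0,0,0],[-1,90,0,0,0,0,0],[-1,108,0,0,0,0,0],[-1,115,0,0,0,0,0],[-1,115,0,0,0,0,0],[-1,115,0,0,0,0,0]]'; python3 -m crank '[[-1,2,0,0,0,0,0],[-1,4,0,0,0,0,0],[-1,6,0,0,0,0,0],[-1,8,0,0,0,0,0],[-1,10,0,0,0,0,0],[-1,12,0,0,0,0,0],[-1,14,0,0,0,0,0],[-1,16,0,0,0,0,0]]'; python3 -m crank '[[-1,2,0,0,0,0,0],[-1,4,0,0,0,0,0],[-1,6,0,0,0,0,0],[-1,8,0,0,0,0,0]]'
```

```text
t: 22.65
tool_pos: [0.6251, -0.2367, 0.2469]
orientation: [2.121, 0.206, -2.116]
force: [0.2, -0.8, -0.6]
opening: 0.0005
t: 23.45
tool_pos: [0.6246, -0.2364, 0.2299]
orientation: [2.119, 0.207, -2.118]
force: [-0.3, 1.2, 2.5]
opening: 0.0007
t: 23.85
tool_pos: [0.6246, -0.2365, 0.2214]
orientation: [2.119, 0.207, -2.119]
force: [-1.0, 1.0, 2.7]
opening: 0.0006
```

```bash
python3 -m crank '[[-1,2,0,0,0,0,0],[-1,4,0,0,0,0,0],[-1,6,0,0,0,0,0],[-1,8,0,0,0,0,0],[-1,10,0,0,0,0,0]]'
python3 - <<'E'
from h import *
p,R,s=tool();print(p,s["force"])
g=manip.grab_frame("scene");C=cloud(g);save("s15",g,(230,220,300,290),8)
y=np.radians(11.5);ex=np.array([np.cos(y),np.sin(y)]);ey=np.array([-ex[1],ex[0]]);O=np.array([.6,-.107])
for r in range(255,285,2):
  print(r,[ "%d,%d,%d"%tuple(1000*np.array([(C[r,c,:2]-O)@ex,(C[r,c,:2]-O)@ey,C[r,c,2]])) for c in range(250,272,3)])
E
```

```text
t: 24.35
tool_pos: [0.6246, -0.2365, 0.2113]
orientation: [2.119, 0.207, -2.119]
force: [-0.6, -0.1, 2.8]
opening: 0.0004
[ 0.62458361 -0.23646828  0.21129538] [-0.64610678 -0.06413111  2.77577669]
255 ['15,-7,155', '15,0,158', '635,435,886', '15,16,165', '7,19,159', '6,26,161', '-1,29,155', '-143,-50,-2']
257 ['17,-7,151', '15,0,152', '14,7,154', '14,15,158', '7,18,152', '4,25,153', '-5,26,144', '-134,-45,0']
259 ['16,-8,143', '15,0,145', '18,9,152', '16,16,153', '7,18,146', '4,24,146', '1,30,145', '-126,-41,0']
261 ['16,-9,136', '17,0,140', '15,6,141', '15,15,146', '8,18,140', '3,23,138', '0,28,136', '-118,-37,1']
263 ['15,-10,128', '15,-2,131', '15,6,135', '16,15,140', '10,18,135', '3,22,130', '1,29,132', '-111,-33,1']
265 ['-70,-73,16', '10,-6,119', '18,7,131', '15,13,131', '11,18,130', '-11,12,106', '-38,3,76', '-106,-30,0']
267 ['-64,-69,15', '10,-7,111', '10,1,115', '10,9,119', '3,13,114', '-8,14,103', '-40,1,67', '-88,-19,14']
269 ['-59,-67,12', '8,-9,102', '11,0,109', '12,9,113', '2,12,106', '-8,13,96', '-18,15,87', '-81,-15,14']
271 ['-49,-60,17', '9,-9,96', '10,0,101', '11,8,105', '4,12,101', '-6,13,90', '-10,19,89', '-25,18,74']
273 ['9,-19,84', '11,-8,91', '9,-1,92', '10,7,97', '6,13,96', '-3,15,87', '-8,20,85', '-19,22,75']
275 ['15,-15,85', '11,-9,84', '11,-1,87', '9,5,88', '7,13,90', '0,17,85', '-8,19,77', '-16,23,71']
277 ['17,-14,81', '18,-5,85', '16,1,86', '11,7,84', '11,15,87', '7,21,86', '-3,22,76', '-14,23,66']
279 ['20,-13,77', '18,-5,79', '16,1,79', '19,11,87', '15,17,85', '7,20,79', '0,23,72', '-48,1,15']
281 ['21,-13,71', '20,-5,73', '20,2,77', '17,9,77', '18,18,82', '11,22,77', '0,23,65', '-41,5,16']
283 ['17,-17,58', '22,-5,68', '19,1,68', '21,11,74', '20,19,78', '12,22,70', '-32,1,15', '-36,8,14']
```

View pics/s15.png

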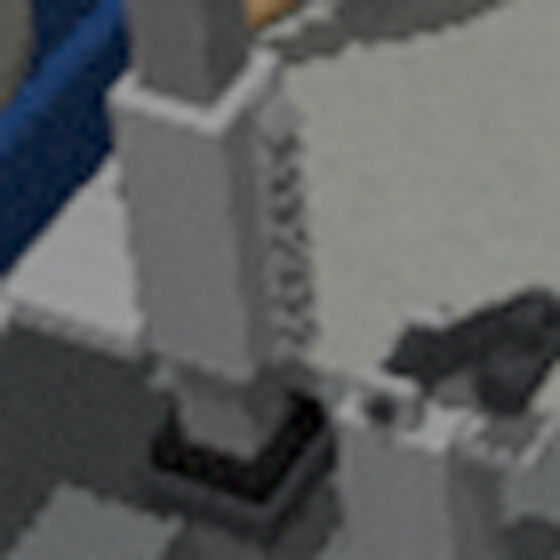

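The sleeve foot is at z≈0.126 and the collar top at z≈0.085, so about 38–40 mm are left.

```bash
python3 -m crank '[[-1,2,0,0,0,0,0],[-1,4,0,0,0,0,0],[-1,6,0,0,0,0,0],[-1,8,0,0,0,0,0],[-1,10,0,0,0,0,0],[-1,12,0,0,0,0,0],[-1,14,0,0,0,0,0]]';python3 -m crank '[[-1,2,0,0,0,0,0],[-1,4,0,0,0,0,0],[-1,6,0,0,0,0,0],[-1,8,0,0,0,0,0],[-1,10,0,0,0,0,0]]'
```

```text
t: 25.1
tool_pos: [0.6246, -0.2365, 0.1973]
orientation: [2.119, 0.207, -2.119]
force: [-0.6, 0.1, 3.1]
opening: 0.0002
t: 25.6
tool_pos: [0.6246, -0.2364, 0.1873]
orientation: [2.119, 0.207, -2.119]
force: [-1.2, 0.2, 3.2]
opening: 0.0004
```

```bash
python3 -m crank '[[-1,1,0,0,0,0,0],[-1,2,0,0,0,0,0],[-1,3,0,0,0,0,0]]'
```

```text
t: 25.9
tool_pos: [0.6246, -0.2365, 0.1844]
orientation: [2.119, 0.207, -2.119]
force: [-0.7, 0.5, 2.6]
opening: 0.0004
```

```bash
python3 -m crank '[[-1,1,0,0,0,0,0],[-1,2,0,0,0,0,0],[-1,3,0,0,0,0,0]]'
```

```text
t: 26.2
tool_pos: [0.6246, -0.2365, 0.1814]
orientation: [2.119, 0.207, -2.119]
force: [-1.7, -0.1, 3.0]
opening: 0.0007
```

```bash
python3 -m crank '[[-1,1,0,0,0,0,0],[-1,2,0,0,0,0,0],[-1,3,0,0,0,0,0]]'
```

```text
t: 26.5
tool_pos: [0.6246, -0.2365, 0.1784]
orientation: [2.119, 0.207, -2.119]
force: [-1.3, 0.6, 3.2]
opening: 0.0006
```

```bash
python3 -m crank '[[-1,1,0,0,0,0,0],[-1,2,0,0,0,0,0]]'
```

```text
t: 26.7
tool_pos: [0.6246, -0.2365, 0.1764]
orientation: [2.119, 0.207, -2.119]
force: [-1.3, -0.5, 3.8]
opening: 0.0007
```

```bash
python3 -m crank '[[-1,1,0,0,0,0,0],[-1,1,0,0,0,0,0]]'
```

```text
t: 26.9
tool_pos: [0.6246, -0.2365, 0.1752]
orientation: [2.119, 0.207, -2.119]
force: [-0.3, -0.4, 2.5]
opening: 0.0005
```

```bash
python3 -m crank '[[-1,1,0,0,0,0,0],[-1,2,0,0,0,0,0],[-1,3,0,0,0,0,0]]'
```

```text
t: 27.2
tool_pos: [0.6246, -0.2365, 0.1724]
orientation: [2.119, 0.207, -2.119]
force: [-1.0, 0.7, 2.3]
opening: 0.0005
```

```bash
python3 -m crank '[[-1,1,0,0,0,0,0],[-1,2,0,0,0,0,0]]'
```

```text
t: 27.4
tool_pos: [0.6246, -0.2365, 0.1708]
orientation: [2.119, 0.207, -2.119]
force: [-0.9, 0.3, 5.5]
opening: 0.0003
```

```bash
python3 -m crank '[[-1,1,0,0,0,0,0],[-1,1,0,0,0,0,0]]'
```

```text
t: 27.6
tool_pos: [0.6246, -0.2364, 0.1701]
orientation: [2.119, 0.207, -2.118]
force: [-1.5, 1.8, 5.4]
opening: 0.0006
```

The force is rising, so the carriage is on the rubber. A little further, until about 8–9 N is felt.

```bash
python3 -m crank '[[-1,0.5,0,0,0,0,0],[-1,1,0,0,0,0,0],[-1,1,0,0,0,0,0],[-1,1,0,0,0,0,0]]'
```

```text
t: 28.0
tool_pos: [0.6246, -0.2365, 0.1696]
orientation: [2.12, 0.206, -2.118]
force: [-1.8, 0.7, 7.9]
opening: 0.0004
```

Run:
```python
from h import *
F=[]
for i in range(6):
    manip.grab_frame("top");F.append(manip.get_state()["force"][2])
print(np.round(F,1),np.mean(F),tool()[0])
```

```text
[7.2 7.6 8.4 8.1 7.6 7.3] 7.70435567369573 [ 0.62461749 -0.23646488  0.16961292]
```

```bash
python3 -m crank '[[-1,0.4,0,0,0,0,0],[-1,0.6,0,0,0,0,0],[-1,0.6,0,0,0,0,0],[-1,0.6,0,0,0,0,0],[-1,0.6,0,0,0,0,0]]'
```

```text
t: 28.8
tool_pos: [0.6246, -0.2365, 0.1693]
orientation: [2.12, 0.206, -2.118]
force: [-2.1, 1.0, 7.9]
opening: 0.0007
```

```bash
python3 -m crank '[[-1,-1,0,0,0,0,0],[-1,-2,0,0,0,0,0],[-1,-4,0,0,0,0,0],[-1,-8,0,0,0,0,0],[-1,-20,0,0,0,0,0],[-1,-50,0,0,0,0,0],[-1,-100,0,0,0,0,0],[-1,-150,0,0,0,0,0],[-1,-190,0,0,0,0,0],[-1,-190,0,0,0,0,0],[-1,-190,0,0,0,0,0]]'
python3 - <<'E'
from h import *
p,R,s=tool();print(p,s["t"],s["force"])
g=manip.grab_frame("scene");save("s16",g);save("s16c",g,(160,200,330,330),4.5)
f=manip.grab_frame("top");save("t16",f)
for fr in(g,f):
    C=cloud(fr); q=manip.pinpoint("plate_top",fr); print([(r["pixel"],r["p"],C[int(r["pixel"][0]),int(r["pixel"][1])].round(4)) for r in q[:2]])
E
```

```text
t: 29.9
tool_pos: [0.6249, -0.2366, 0.3596]
orientation: [2.121, 0.205, -2.115]
force: [-0.6, 0.5, -0.9]
opening: 0.0003
[ 0.62491752 -0.23661194  0.35963807] 29.9 [-0.56900421  0.53869067 -0.94128217]
[([236.6, 210.7], 0.76, array([ 0.6243, -0.2317,  0.1568])), ([289.3, 260.6], 0.62, array([ 0.6088, -0.1007,  0.0384]))]
[]
```

View pics/s16c.png

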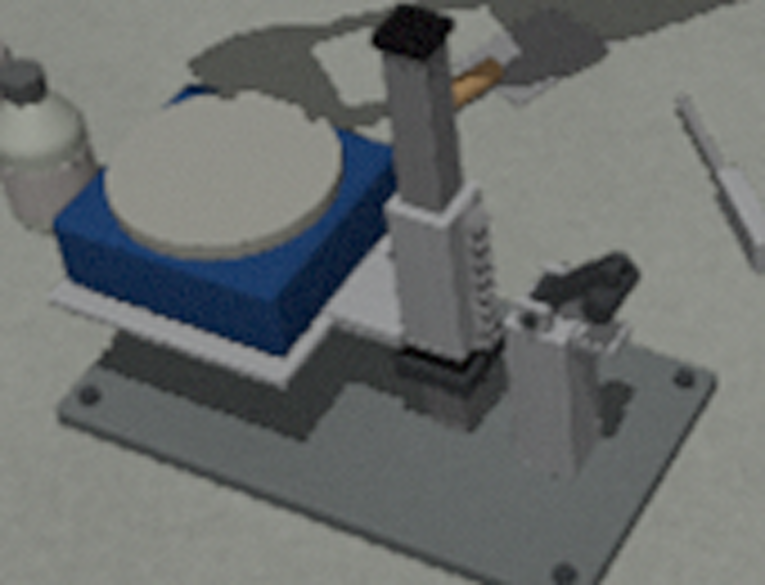

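View pics/t16.png

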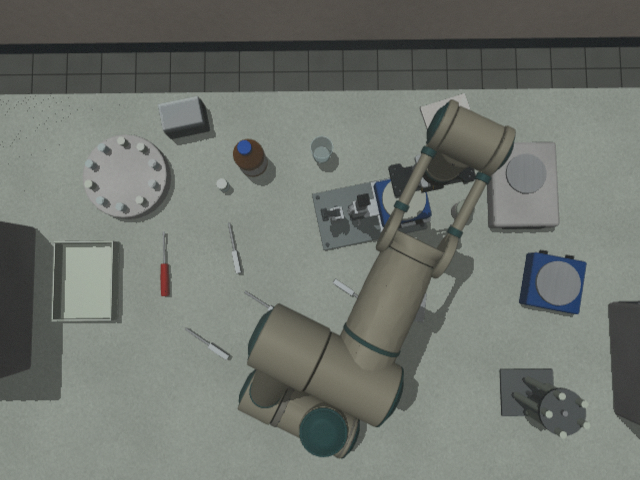

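The sleeve foot sits on the collar at (440,355), the pawl lies back at (600,280), and the rod is flat on the bench (top view (236,250)). The other things are where they were. Handing in.

```bash
python3 -c "
from bench import manip
print(manip.finish_job())"
```

```text
the job is handed in; nothing more can be done
None
```

I threw the pawl over with the rod, pressed the heating plate down onto the rubber stop and laid the rod back on the bench. The job was handed in at about 30 s. No verdict is reported.

- **Rod:** I took the one farthest from the base (0.59 m) and gripped it by its handle.
- **Pawl:** I slid the rod into the pocket under the pawl along the lift's x axis and swept it up and towards +y. Forces read after each step were at the 1–2 N noise level. The final picture shows the pawl lying right back. The joint angle itself can't be read from the state.
- **Laying the rod down:** the downward force read 7.4 N as it touched the bench. It lies flat near where it started, clear of the lift.
- **Plate:** I pressed it down with closed fingers at 10–20 mm/s. It landed on the rubber after about 63 mm. I pressed until about 8 N was felt and then lifted off. Depth then put the plate top at 157 mm, against about 155 mm at the end of the press, so it stayed down.
- **Other things:** none of them appear to have moved in the last pictures.

**Disagreements:**
- The scene camera placed the lift about 4–5 mm off, sideways, from the wrist camera. I trusted the wrist camera and checked against the pictures before inserting the rod.
- In the last top view the arm covered most of the plate, so the network did not find it there. The check on the plate comes from the scene camera alone.

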